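# Build the two recording stacks

### The job

Set up the two recording stacks on the lab desk: put each battery pack (plain top) in the aluminium desk tray of its own length, then set the amplifier (rows of electrode sockets on top) of that same length on its battery, sockets up, every piece centred on the one below with its edges in line. Set each piece down gently, do not drop it, and leave the gel bottle, the syringe, the tape roll and the disk drive where they are.

Things in the scene. Friction and masses are not known exactly. Their poses are not given: they have to be found in the camera images.
- long_battery: Long battery pack: grey plastic housing with black rubber corners, ribbed long sides and a white top panel that is plain but for a charge gauge of four small black bars near one end. 150 mm long, 58 mm wide, 44 mm high; 0.38 to 0.65 kg. Origin at the centre of its underside, own x along its length, y across its width, z up through its top face (the underside carries only feet). Its top is flat: the long amplifier rests there, 44 mm above the origin.
- long_amp: Long amplifier: grey plastic housing with black rubber corners, ribbed long sides and a white top panel with two rows of nine small round black sockets. 150 mm long, 58 mm wide, 34 mm high (sockets stand 2 mm above that); 0.24 to 0.42 kg. Origin at the centre of its underside, own x along its length, y across its width, z up through its top face (the underside carries only feet).
- short_battery: Short battery pack: grey plastic housing with black rubber corners, ribbed long sides and a white top panel that is plain but for a charge gauge of four small black bars near one end. 100 mm long, 48 mm wide, 38 mm high; 0.21 to 0.37 kg. Origin at the centre of its underside, own x along its length, y across its width, z up through its top face (the underside carries only feet). Its top is flat: the short amplifier rests there, 38 mm above the origin.
- short_amp: Short amplifier: grey plastic housing with black rubber corners, ribbed long sides and a white top panel with two rows of five small round black sockets. 100 mm long, 48 mm wide, 30 mm high (sockets stand 2 mm above that); 0.13 to 0.24 kg. Origin at the centre of its underside, own x along its length, y across its width, z up through its top face (the underside carries only feet).
- long_tray: Long desk tray for the long stack, fixed to the desk: a bent aluminium sheet, 176 mm long, 70 mm wide, its floor's top 4 mm above the desk, with an upturned lip 12 mm high (above the desk) and 3 mm thick across each short end and open long sides; 170 mm between the lips. Two dark anti-slip strips on the floor. Origin on the desk under its centre, own x along its length, z up.
- short_tray: Short desk tray for the short stack, fixed to the desk: like the long one but 126 mm long, 60 mm wide, floor 4 mm above the desk, lips 12 mm high, 120 mm between the lips. Origin on the desk under its centre, own x along its length, z up.
- gel_bottle: White squeeze bottle of gel with a pointed nozzle, standing, 52 mm in diameter, 150 mm high. Bystander. Origin at the centre of its underside, z up.
- syringe: Clear 20 ml syringe lying on the desk, 143 mm long, 21 mm thick, finger flange 34 mm wide. Bystander. Origin under the barrel, at desk height, about midway along its length; own x along it towards the nozzle.
- tape_roll: Small roll of paper tape lying flat, 44 mm in diameter, 18 mm high. Bystander. Origin at the centre of its underside.
- disk_drive: Flat black disk drive, 110 by 75 mm, 14 mm high. Bystander. Origin at the centre of its underside, own x along its length.

How it is judged (in metres and radians):
At the end, for the whole second after the job is handed in: Each battery in the tray of its length, each amplifier on the battery of its length: centres within 12 mm, long axes within 0.15 rad (either way round), flat on the piece below (height 4 mm, tilt 0.08 rad), top up, at rest. Bottle (upright), syringe, tape and drive within 25 mm of their start (horizontal distance between long_battery and long_tray below 0.012 m and z of long_battery in the frame of long_tray between 0 and 0.008 m and angle between the x axis of long_battery and the x axis of long_tray, either way round below 0.15 rad and angle between each of long_battery, long_amp, short_battery, short_amp's own z axis and vertical below 0.08 rad and horizontal distance between long_amp and long_battery below 0.012 m and z of long_amp in the frame of long_battery between 0.04 and 0.048 m and angle between the x axis of long_amp and the x axis of long_battery, either way round below 0.15 rad and horizontal distance between short_battery and short_tray below 0.012 m and z of short_battery in the frame of short_tray between 0 and 0.008 m and angle between the x axis of short_battery and the x axis of short_tray, either way round below 0.15 rad and horizontal distance between short_amp and short_battery below 0.012 m and z of short_amp in the frame of short_battery between 0.034 and 0.042 m and angle between the x axis of short_amp and the x axis of short_battery, either way round below 0.15 rad and linear speed of each of long_battery, long_amp, short_battery, short_amp below 0.02 m/s and angular speed of each of long_battery, long_amp, short_battery, short_amp below 0.1 rad/s and distance of each of gel_bottle, syringe, tape_roll, disk_drive from where it was at the start of the episode below 0.025 m and angle between gel_bottle's own z axis and vertical below 0.1 rad); the robot touches nothing.
It fails at once if the gel bottle, syringe, tape roll or disk drive is moved by more than 25 mm (distance of any of gel_bottle, syringe, tape_roll, disk_drive from where it was at the start of the episode above 0.025 m).
It fails at once if a battery or amplifier is dropped: faster than 0.7 m/s with no finger on it (a free fall of more than 25 mm) ((linear speed of long_battery above 0.7 m/s and contact force between the fingers and long_battery below 0.05 N) or (linear speed of long_amp above 0.7 m/s and contact force between the fingers and long_amp below 0.05 N) or (linear speed of short_battery above 0.7 m/s and contact force between the fingers and short_battery below 0.05 N) or (linear speed of short_amp above 0.7 m/s and contact force between the fingers and short_amp below 0.05 N)).
It also fails if it takes over 109 s, if anything falls off the work surface, if the arm or the gripper's body presses on something with over 40 N, if the wrist force passes 120 N, or if a joint passes its speed limit or range.

### The arm

A 7-joint arm with a two-finger parallel gripper is mounted at the origin on the work surface. World frame = base frame: x ahead of the robot, y to its left, z up, the work surface at z = 0. Lengths are in mm, angles in rad, forces in N, time in s.
With the tool pointing down it reaches from about 350 to 900 mm from the base axis. Payload 8.1 kg.
Tool frame: the origin (TCP) lies midway between the tips of the shut fingers; the grasp point (between the pads) lies 19 mm behind it; z points along the fingers, y is the direction in which the jaws open and shut (so a half turn about z gives the same grasp; the last joint's range is limited). The gripper opens to 85 mm and grips with 20 to 120 N. Pads are 22 mm wide; open, the fingers measure 114 mm over their backs; the gripper's body (76 mm by 85 mm) begins 54 mm behind the grasp point. The pads swing forward as they close: fully open they stand 13 mm farther back than shut.
Start: joints at [-1.243, 0.434, 0.025, 1.573, -0.012, 1.134, -0.075], TCP at [261.026, 567.897, 231.323] pointing down, gripper open.
Joint ranges: [-2.62, 2.62], [-0.44, 2.09], [-1.27, 1.32], [0.08, 2.57], [-1.32, 4.46], [0.12, 2], [-2.74, 2.74]. Speed limits (rad/s): [2.22, 2.22, 3.01, 3.01, 3.14, 3.14, 3.14].

### API

Orientations are given as a unit quaternion [x, y, z, w].
In Python, from station import bot gives the robot as it stands. The module is installed in compiled form; this text tells all that it offers.
- The arm moves only by the shell command python3 -m creep 'ROWS' [OPENING] [FORCE]. ROWS is a JSON object of lists of equal length, an entry for each row: "translation": the shift along the world's x, y, z in mm, a list of three; "roll": the turn about the world's z in rad. A call has 1 to 8 rows; each row shifts and turns the commanded pose from where the row before left it; what a row does not reach is not made up. A row lasts 1/8 s, in which the tool goes at most 62.5 mm and 10.7 degrees, less where a joint would pass 70% of its speed; a pose out of reach is approached as far as the arm can. A call with a gripper value outside its range is refused whole. OPENING is the closure, from -1 (fully open) to 1 (shut), so that 0 is half open, set as the call begins (- or left out, the last holds). The fingers move at their own pace and stop on an object; FORCE is the grip in N (left out, the last holds). Time passes only in rows, so rows that do not move let the fingers close. It gives the time, the measured TCP pose, the force and the opening at its end, in the units of the state.
- bot.get_state(): the state, without advancing time (a new reading comes with each control period).
- bot.camera(name): name is "scene" or "top" or "wrist"; returns a dict with "color" (400x640x3 uint8, red, green, blue), "vfov" (degrees; the focal length in pixels is half the picture's height over the tangent of half this angle, whatever the lens; pixels are square), "cx", "cy" (the principal point, pixels), "eye" and "attitude" of the camera in the world; the wrist camera has in their place "hand_eye" (4x4, takes a point from camera to tool coordinates, whose origin is the TCP and whose axes are the flange's). Camera axes: x right, y up, looking along -z (the intrinsics and any distortion apply to the point x, -y, -z); pixel columns grow to the right and rows downward; lengths in mm; the calibration is good to about 2 mm. A picture is of the moment at which its call begins: read the wrist's pose just before it. There is no depth.
- bot.close_job(): hands the job in, once; it reports no verdict.
Trained networks look in a picture, given as the dict that the camera call returned (one of the last four; its "shot" number tells which), for a name from the list of things; names that differ only in an ending like _2 or _b are one class to them, and where a whole thing is asked for, a point or a joint stands for the part that bears it (a point fixed in the world has none). Each returns a list of dicts, best first, with "p" (0 to 1); they miss things now and then, are a little off and sometimes report something else, mostly with a low value. They report only what shows in the picture. A call takes as long as a camera call.
- bot.look_for(picture, name): "extent" ([left, top, right, bottom] in pixels, round what is visible of it).
The state is a dict: "time_s": time; "joint_pos": joint angles; "joint_vel": joint speeds; "joint_efforts": joint torques, N m; "eef_pos": TCP position; "ee_rot": TCP orientation; "ft_force": force on the tool from outside, world axes, zero at the start; "ft_torque": the same for the moment, N m; "gripper_width": finger opening in mm.
Only numpy, scipy, OpenCV 4.12 (cv2) and the standard library are available. Lean on these libraries where they do the work, as an engineer would, in place of code of your own. Each camera call takes 0.05 s, during which the arm holds its last target. There are 200 camera calls.

## Working session

There is one attempt and no reset: what is moved stays moved. The work goes in short steps, Python scripts to look and compute and a shell command to move; the robot and the scene stay as the last step left them, time stands still between calls to the robot, and variables do not carry over. Pictures are saved under pics/ and viewed, about 12 in all and at most 16, crops included, and the job is handed in when it is done.

```bash
mkdir -p pics
cat > h.py <<'E'
from station import bot
import numpy as np, cv2
N=["long_battery","long_amp","short_battery","short_amp","long_tray","short_tray","gel_bottle","syringe","tape_roll","disk_drive"]
E
python3 - <<'E'
from h import *
s=bot.get_state(); print({k:np.round(v,3).tolist() for k,v in s.items()})
for c in ["top","scene"]:
    p=bot.camera(c); cv2.imwrite(f"pics/{c}0.png",p["color"][:,:,::-1])
    print(c,{k:(np.round(v,4).tolist() if k!="shot" else v) for k,v in p.items() if k!="color"})
    for n in N: print(n,[(round(d["p"],2),np.round(d["extent"]).tolist()) for d in bot.look_for(p,n)][:3])
E
```

```text
{'time_s': 0.0, 'joint_pos': [-1.243, 0.435, 0.025, 1.574, -0.012, 1.134, -0.075], 'joint_vel': [-0.0, -0.0, 0.001, -0.001, 0.002, 0.0, -0.0], 'joint_efforts': [-0.0, -67.048, 1.025, -31.623, 0.016, 0.012, -0.0], 'eef_pos': [260.818, 567.428, 230.534], 'ee_rot': [0.214, 0.977, -0.001, -0.0], 'ft_force': [1.105, -0.02, 0.791], 'ft_torque': [0.027, -0.019, -0.026], 'gripper_width': 85.507}
top {'vfov': 46.5562, 'cx': 320.9992, 'cy': 206.3957, 'eye': [398.0685, 11.2861, 1354.8197], 'attitude': [-0.0366, 0.0401, 0.7069, -0.7052], 'shot': 1}
long_battery [(0.66, [264.0, 209.0, 300.0, 264.0]), (0.58, [263.0, 147.0, 287.0, 183.0])]
long_amp [(0.93, [174.0, 184.0, 201.0, 238.0]), (0.68, [422.0, 132.0, 447.0, 170.0])]
short_battery [(0.76, [443.0, 197.0, 474.0, 235.0])]
short_amp [(0.83, [266.0, 147.0, 291.0, 183.0])]
long_tray [(0.74, [354.0, 139.0, 389.0, 202.0]), (0.63, [204.0, 144.0, 228.0, 169.0])]
short_tray [(0.63, [194.0, 254.0, 212.0, 302.0]), (0.57, [349.0, 214.0, 378.0, 263.0]), (0.49, [423.0, 131.0, 448.0, 170.0])]
gel_bottle [(0.61, [202.0, 144.0, 228.0, 171.0])]
syringe [(0.63, 
[... 152 characters left out ...]
, 'cx': 319.6153, 'cy': 197.8921, 'eye': [975.9854, 537.4461, 650.1599], 'attitude': [0.1383, 0.3783, 0.8604, 0.3122], 'shot': 2}
long_battery [(0.85, [348.0, 185.0, 402.0, 234.0])]
long_amp [(0.94, [407.0, 276.0, 494.0, 346.0])]
short_battery [(0.98, [223.0, 116.0, 251.0, 142.0]), (0.3, [409.0, 274.0, 490.0, 344.0])]
short_amp [(0.79, [285.0, 234.0, 339.0, 280.0])]
long_tray [(0.74, [209.0, 169.0, 276.0, 220.0])]
short_tray [(0.42, [411.0, 273.0, 491.0, 346.0])]
gel_bottle [(0.67, [345.0, 275.0, 378.0, 338.0])]
syringe [(0.96, [455.0, 226.0, 512.0, 256.0]), (0.5, [407.0, 274.0, 491.0, 345.0])]
tape_roll [(0.53, [301.0, 194.0, 317.0, 208.0])]
disk_drive [(0.62, [164.0, 148.0, 209.0, 179.0])]
```

Run:
```python
import cv2
a=cv2.imread("pics/top0.png")[120:310,165:485]
cv2.imwrite("pics/top0c.png",cv2.resize(a,None,fx=2.5,fy=2.5,interpolation=cv2.INTER_CUBIC))
```

```text
(no output)
```

View pics/top0c.png

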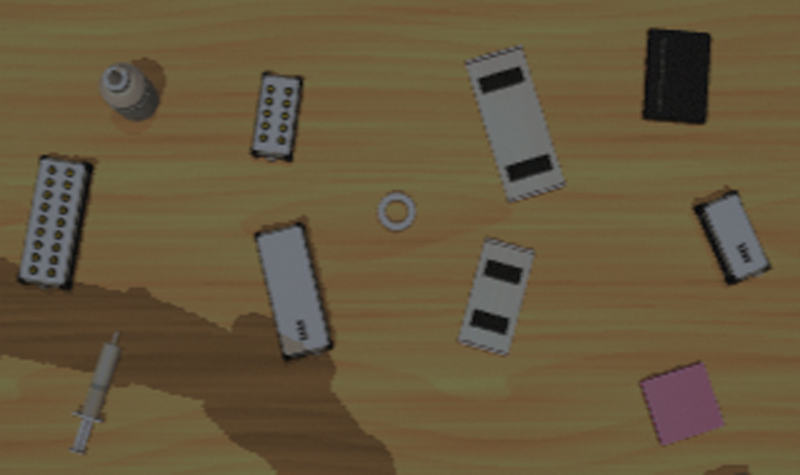

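View pics/scene0.png

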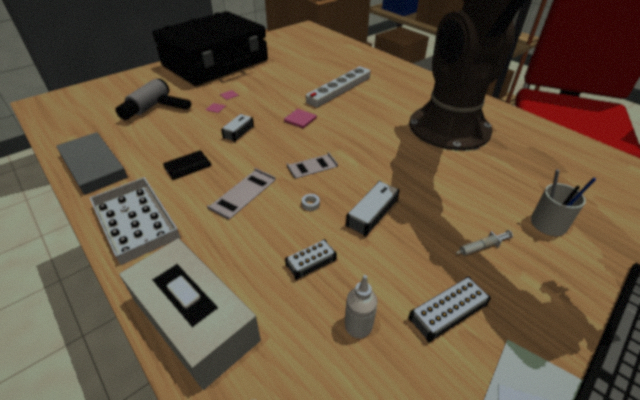

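The top view (crop ×2.5) shows the long amp at (55,222), long battery (293,290), short amp (277,116) and short battery (733,237). The long tray is at (515,123), short tray (497,296), tape (396,211), bottle (130,90), syringe (97,390) and drive (677,76). The scene view agrees with this layout.

```bash
cat >> h.py <<'E'
from scipy.spatial.transform import Rotation as R
def ray(p,uv,T=None):
    f=200/np.tan(np.radians(p["vfov"])/2); u,v=np.asarray(uv,float).T
    d=np.stack([(u-p["cx"])/f,-(v-p["cy"])/f,-np.ones_like(u)],1)
    if T is None: return np.array(p["eye"]),R.from_quat(p["attitude"]).apply(d)
    return T[:3,3],d@T[:3,:3].T
def at(p,uv,z,T=None):
    e,d=ray(p,uv,T); return (e+d*((z-e[2])/d[:,2])[:,None])[:,:2]
def proj(p,X,T=None):
    f=200/np.tan(np.radians(p["vfov"])/2); X=np.asarray(X,float)
    if T is None: c=(X-p["eye"])@R.from_quat(p["attitude"]).as_matrix()
    else: c=(X-T[:3,3])@T[:3,:3]
    return np.stack([p["cx"]-f*c[:,0]/c[:,2],p["cy"]+f*c[:,1]/c[:,2]],1)
def wrist():
    s=bot.get_state(); p=bot.camera("wrist"); B=np.eye(4)
    B[:3,:3]=R.from_quat(s["ee_rot"]).as_matrix(); B[:3,3]=s["eef_pos"]
    return p,B@np.array(p["hand_eye"]),s
def pose(c):  # 4 corners in order -> centre, long-axis angle, sides
    c=np.asarray(c); a=c[1]-c[0]+c[2]-c[3]; b=c[2]-c[1]+c[3]-c[0]
    if np.linalg.norm(a)<np.linalg.norm(b): a,b=b,a
    return c.mean(0).round(1),round(float(np.arctan(a[1]/a[0])),3),np.round([np.linalg.norm(a)/2,np.linalg.norm(b)/2],1)
E
python3 - <<'E'
from h import *
p=bot.camera("top")
C={"long_amp":(34,[(40,157),(92,163),(70,288),(18,283)]),"long_battery":(44,[(255,234),(303,222),(331,347),(285,358)]),
"short_amp":(30,[(263,72),(302,76),(292,160),(251,154)]),"short_battery":(38,[(695,204),(735,189),(770,267),(730,283)]),
"long_tray":(8,[(466,62),(521,46),(565,184),(512,200)]),"short_tray":(8,[(488,238),(535,248),(508,355),(460,343)]),
"disk_drive":(14,[(650,28),(710,33),(706,124),(643,120)]),"syr":(10,[(116,333),(117,334),(78,452),(77,451)]),"tape":(9,[(396,192),(414,211),(396,230),(378,211)]),"bottle_tip":(150,[(115,76)]*4)}
for n,(z,c) in C.items(): print(n,*pose(at(p,np.array(c)/2.5+[165,120],z)))
w,T,s=wrist(); cv2.imwrite("pics/w0.png",w["color"][:,:,::-1]); print(w["vfov"],w["cx"],w["cy"],np.round(w["hand_eye"],2).tolist()); print(np.round(T,2))
print(R.from_quat(s["ee_rot"]).as_matrix().round(2).tolist())
E
```

```text
long_amp [535.5 386.9] -0.145 [145.4  59.8]
long_battery [457.4 113.7] 0.235 [144.1  54.4]
short_amp [659.8 135.1] -0.122 [98.2 46.7]
short_battery [ 518.2 -385.4] 0.389 [97.1 49.5]
long_tray [ 655.1 -143.9] 0.298 [172.5  66.6]
short_tray [ 451.7 -120. ] -0.266 [126.9  56.3]
disk_drive [ 709.1 -334.1] -0.088 [110.2  72.5]
syr [342.6 340.1] -0.3 [139.7   1.6]
tape [550.5  -2.4] -0.758 [30.6 30.6]
bottle_tip [678.6 295.1] nan [0. 0.]
66.61262782933544 315.09036838431774 195.4040481737954 [[0.0, 0.97, 0.26, 66.26], [1.0, -0.0, -0.0, 0.7], [0.0, 0.26, -0.97, -142.45], [0.0, 0.0, 0.0, 1.0]]
[[ 4.2000e-01 -8.8000e-01 -2.4000e-01  2.0110e+02]
 [ 9.1000e-01  4.0000e-01  1.1000e-01  5.9621e+02]
 [ 0.0000e+00 -2.6000e-01  9.7000e-01  3.7379e+02]
 [ 0.0000e+00  0.0000e+00  0.0000e+00  1.0000e+00]]
[[-0.91, 0.42, 0.0], [0.42, 0.91, 0.0], [-0.0, 0.0, -1.0]]h.py:24: RuntimeWarning: invalid value encountered in scalar divide
  return c.mean(0).round(1),round(float(np.arctan(a[1]/a[0])),3),np.round([np.linalg.norm(a)/2,np.linalg.norm(b)/2],1)
```

```bash
python3 -m creep '{"translation":[[14,-32,-2],[14,-32,-2],[14,-32,-2],[14,-32,-2],[14,-32,-2],[14,-32,-2],[14,-32,-2],[14,-32,-2]],"roll":[0.05,0.05,0.05,0.05,0.05,0.05,0.05,0.05]}' -1
python3 -m creep '{"translation":[[14,-33,-2],[14,-33,-2],[14,-33,-2],[14,-33,-2],[14,-33,-2],[14,-32,-2],[0,0,0],[0,0,0]],"roll":[0.05,0.05,0.05,0.05,0.05,0.015,0,0]}'
python3 - <<'E'
from h import *
w,T,s=wrist(); cv2.imwrite("pics/w1.png",w["color"][:,:,::-1]); print(s["eef_pos"],s["ee_rot"])
for n in N[:6]: print(n,[(round(d["p"],2),np.round(d["extent"]).tolist()) for d in bot.look_for(w,n)][:2])
E
```

```text
time_s: 2.2
eef_pos: [373.5, 310.9, 215.5]
ee_rot: [0.015, 1.0, 0.0, 0.0]
ft_force: [0.8, 0.4, 1.2]
gripper_width: 85.1
time_s: 3.2
eef_pos: [456.9, 115.4, 203.4]
ee_rot: [-0.117, 0.993, 0.0, 0.0]
ft_force: [0.1, 0.6, 0.1]
gripper_width: 85.2
[456.88706165 115.39331413 203.40804278] [-1.16706363e-01  9.93166436e-01  2.31287007e-04  2.96162568e-05]
long_battery [(0.86, [286.0, 105.0, 345.0, 246.0])]
long_amp [(0.63, [493.0, 226.0, 582.0, 302.0])]
short_battery []
short_amp [(0.96, [279.0, 289.0, 327.0, 332.0]), (0.65, [496.0, 60.0, 602.0, 179.0])]
long_tray [(0.9, [25.0, 209.0, 112.0, 302.0])]
short_tray [(0.64, [60.0, 51.0, 155.0, 185.0])]
```

View pics/w1.png

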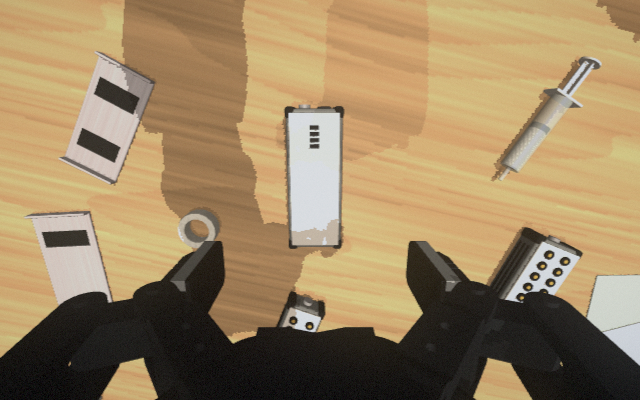

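The wrist view shows the long battery square to the tool, with top corners near (286,107), (343,107), (342,247) and (289,247). The short tray is at (108,118), the tape roll at (198,230), and part of the long tray is at lower left.

Run:
```python
from h import *
w,T,s=wrist()
print(pose(at(w,[(286,108),(343,108),(342,247),(289,247)],44,T)))
print(pose(at(w,[(97,53),(155,82),(115,184),(60,157)],10,T)))
print("tape",at(w,[(198,230)],18,T), "tool y",R.from_quat(s["ee_rot"]).as_matrix()[:,0])
```

```text
(array([457.6, 116.6]), 0.242, array([143.7,  55.7]))
(array([ 452.7, -114.8]), -0.277, array([122.9,  62.5]))
tape [[5.49841002e+02 3.12912188e-01]] tool y [-9.72489007e-01 -2.32948769e-01 -4.62648289e-05]
```

```bash
python3 -m creep '{"translation":[[0.5,1,-35],[0,0,-35],[0,0,-35],[0,0,-35],[0,0,-25],[0,0,-15],[0,0,-14],[0,0,0]],"roll":[0.007,0,0,0,0,0,0,0]}' -1
python3 -m creep '{"translation":[[0,0,0],[0,0,0],[0,0,0],[0,0,0],[0,0,0],[0,0,0],[0,0,0],[0,0,0]],"roll":[0,0,0,0,0,0,0,0]}' 1 60
python3 -m creep '{"translation":[[0,0,4],[0,0,8],[0,0,15],[0,0,20],[0,0,20],[0,0,10],[0,0,0],[0,0,0]],"roll":[0,0,0,0,0,0,0,0]}'
```

```text
time_s: 4.6
eef_pos: [457.2, 115.8, 8.8]
ee_rot: [-0.12, 0.993, -0.0, -0.001]
ft_force: [0.5, -0.7, -0.2]
gripper_width: 85.0
time_s: 5.6
eef_pos: [458.2, 115.9, 10.3]
ee_rot: [-0.12, 0.993, 0.0, 0.001]
ft_force: [-1.3, -0.8, 5.8]
gripper_width: 57.0
time_s: 6.6
eef_pos: [457.1, 115.8, 85.9]
ee_rot: [-0.12, 0.993, -0.0, -0.0]
ft_force: [0.1, 0.2, -4.1]
gripper_width: 57.6
```

```bash
python3 -m creep '{"translation":[[10,0,20],[30,-5,25],[30,-10,25],[30,-10,25],[30,-10,15],[30,-10,0],[20,-10,0],[0,0,0]],"roll":[0,0.01,0.01,0.01,0.01,0.01,0.006,0]}'
python3 - <<'E'
from h import *
w,T,s=wrist(); cv2.imwrite("pics/w2.png",w["color"][:,:,::-1]); print(s["eef_pos"],s["ee_rot"])
for n in N[:6]: print(n,[(round(d["p"],2),np.round(d["extent"]).tolist()) for d in bot.look_for(w,n)][:2])
E
```

```text
time_s: 7.6
eef_pos: [638.1, 59.3, 194.6]
ee_rot: [-0.147, 0.989, -0.001, -0.001]
ft_force: [-0.5, -0.3, -4.2]
gripper_width: 57.3
[638.0711469   59.30227439 194.57314385] [-1.47010791e-01  9.89134235e-01 -5.30517569e-04 -1.00519272e-03]
long_battery [(0.9, [234.0, 85.0, 400.0, 335.0])]
long_amp [(0.95, [569.0, 128.0, 640.0, 250.0])]
short_battery []
short_amp []
long_tray [(0.96, [76.0, 50.0, 175.0, 216.0])]
short_tray [(0.58, [168.0, 0.0, 196.0, 14.0])]
```

View pics/w2.png

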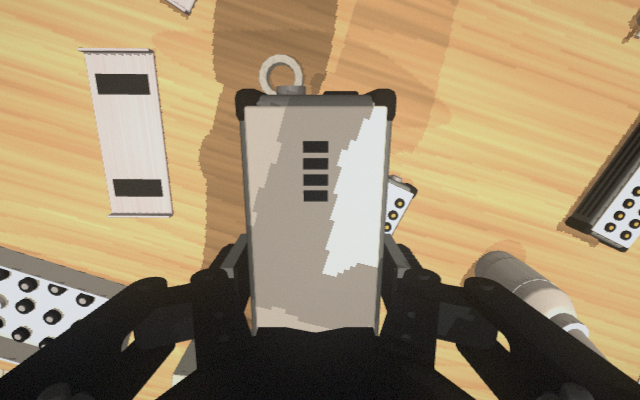

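Run:
```python
from h import *
w,T,s=wrist()
for c,z in [([(80,50),(154,50),(172,214),(109,215)],12),([(96,74),(149,73),(162,195),(113,197)],4)]:
    print(pose(at(w,c,z,T)))
M=R.from_quat(s["ee_rot"]).as_matrix(); q=at(w,[(238,97),(394,97),(245,106),(389,106)],s["eef_pos"][2]+34.5,T)
print((np.c_[q,q[:,0]*0]-s["eef_pos"])@M[:,:2], M[:,0])
p=bot.camera("top"); L=[(466,62),(521,46),(565,184),(512,200)]; print(pose(at(p,np.array(L)/2.5+[165,120],10)))
```

```text
(array([ 655.3, -137.2]), 0.285, array([170.7,  72.2]))
(array([ 657. , -140.8]), 0.265, array([130.6,  55.4]))
[[ 70.95164592 -25.04595562]
 [ 70.9679275   27.6717599 ]
 [ 68.03330119 -22.85346013]
 [ 68.04855021  26.16658789]] [-9.55960764e-01 -2.93494375e-01  2.63365208e-04]
(array([ 654.7, -143.6]), 0.298, array([172.2,  66.5]))
```

```bash
python3 -m creep '{"translation":[[1,-20,0],[3,-35,0],[3,-35,0],[3,-35,0],[3,-35,-10],[3,-25,-30],[1.5,-15,-30],[0,0,-20]],"roll":[-0.013,0,0,0,0,0,0,0]}'
python3 -m creep '{"translation":[[0,0,-15],[0,0,0],[0,0,0]],"roll":[0,0,0]}'
python3 - <<'E'
from h import *
w,T,s=wrist(); cv2.imwrite("pics/w3.png",w["color"][:,:,::-1]); print(s["eef_pos"],s["ee_rot"])
p=bot.camera("scene");cv2.imwrite("pics/s3.png",cv2.resize(p["color"][140:260,170:330,::-1],None,fx=4,fy=4,interpolation=cv2.INTER_CUBIC))
E
```

```text
time_s: 9.05
eef_pos: [653.8, -143.0, 104.9]
ee_rot: [-0.14, 0.99, -0.001, -0.001]
ft_force: [-0.2, -0.2, -4.1]
gripper_width: 57.3
time_s: 9.43
eef_pos: [655.7, -139.2, 92.3]
ee_rot: [-0.142, 0.99, -0.0, 0.001]
ft_force: [0.1, -0.6, -3.8]
gripper_width: 57.1
[ 655.65026973 -139.15894669   92.28312766] [-1.41676234e-01  9.89912793e-01 -1.93330980e-04  6.85621317e-04]
```

View pics/s3.png

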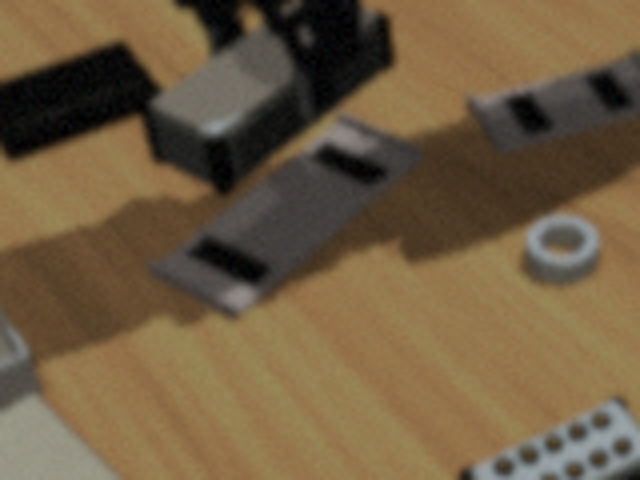

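The scene crop shows the battery held above the long tray, with tray lip ends near (152,268), (238,312), (420,155) and (343,118). I'll use these as a second estimate of the tray.

Run:
```python
from h import *
p=bot.camera("scene"); L=np.array([(152,266),(238,310),(420,154),(343,117)])/4+[170,140]
print(pose(at(p,L,11)))
# held battery top front edge & corner check
X=np.array([655.7,-139.2]);a=.285;u=np.array([np.cos(a),np.sin(a)]);v=np.array([-u[1],u[0]])
for z,l,wd in[(126,150,58),(82,150,58)]:
  print(((proj(p,[[*(X+u*l/2*i+v*wd/2*j),z] for i,j in [(1,1),(1,-1),(-1,1)]])-[170,140])*4).round())
```

```text
(array([ 658.5, -135.1]), 0.286, array([170.6,  67.2]))
[[211. 138.]
 [134. 101.]
 [390.   5.]]
[[224. 200.]
 [149. 162.]
 [396.  65.]]
```

```bash
python3 -m creep '{"translation":[[0,0,-20],[0,0,-20],[0,0,-15],[0,0,-10],[0,0,-5],[0,0,-3],[0,0,0],[0,0,0]],"roll":[0,0,0,0,0,0,0,0]}'
python3 - <<'E'
from h import *
p=bot.camera("scene");cv2.imwrite("pics/s4.png",cv2.resize(p["color"][150:230,190:310,::-1],None,fx=6,fy=6,interpolation=cv2.INTER_CUBIC))
E
```

```text
time_s: 10.58
eef_pos: [655.3, -139.2, 18.8]
ee_rot: [-0.142, 0.99, -0.0, 0.0]
ft_force: [-0.4, -0.6, -3.8]
gripper_width: 56.8
```

View pics/s4.png

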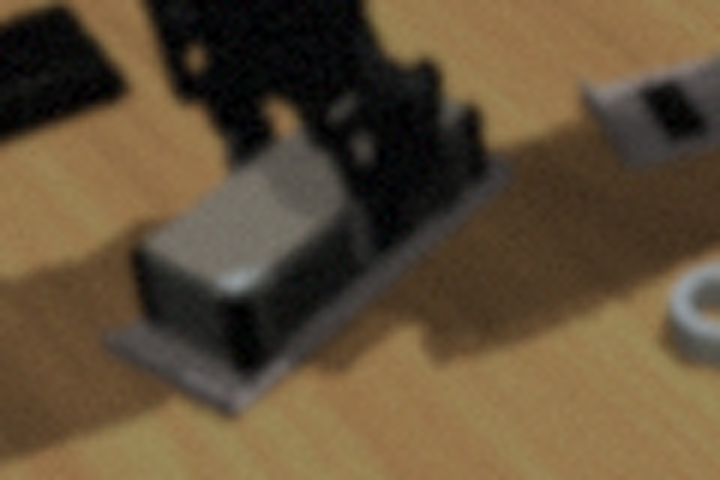

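Run:
```python
from h import *
p=bot.camera("scene"); f=lambda L,z: at(p,np.array(L)/6+[190,150],z)
t=f([(108,332),(235,402),(508,160)],12); c=(t[0]+t[2])/2; a=np.arctan2(*(t[1]-t[2])[::-1])
print("tray",t.round(1).tolist(),c.round(1),a.round(3),np.linalg.norm(t[1]-t[2]),np.linalg.norm(t[1]-t[0]))
u=np.array([np.cos(a),np.sin(a)]);v=np.array([-u[1],u[0]])
for L,z in [((243,370),8.5),((238,288),52.5)]:
    q=f([L],z)[0]-c; print("batt corner rel tray",q@u-75,q@v-29)
```

```text
tray [[749.0, -146.0], [730.3, -79.5], [565.2, -132.7]] [ 657.1 -139.4] 0.312 173.4439487865375 69.08959350247176
batt corner rel tray -4.3255548080266095 -6.595689671239487
batt corner rel tray -6.619343463011944 -2.2419452901726658
```

```bash
python3 -m creep '{"translation":[[1.5,2.5,0],[0,0,-1.5],[0,0,-1.5],[0,0,-1],[0,0,-0.5],[0,0,0]],"roll":[0,0,0,0,0,0]}'
```

```text
time_s: 11.42
eef_pos: [656.4, -136.6, 14.4]
ee_rot: [-0.142, 0.99, 0.0, -0.0]
ft_force: [-4.5, 1.4, 6.4]
gripper_width: 57.1
```

Contact reached (force sign reversed). Now I release, rise and look.

```bash
python3 -m creep '{"translation":[[0,0,0],[0,0,0],[0,0,0],[0,0,0],[0,0,0],[0,0,0]],"roll":[0,0,0,0,0,0]}' -1
python3 -m creep '{"translation":[[0,0,15],[0,0,30],[0,0,35],[0,0,35],[0,0,35],[0,0,35],[0,0,0],[0,0,0]],"roll":[0,0,0,0,0,0,0,0]}'
python3 - <<'E'
from h import *
w,T,s=wrist(); print(s["eef_pos"]); cv2.imwrite("pics/w5.png",cv2.resize(w["color"][60:310,190:450,::-1],None,fx=2.4,fy=2.4,interpolation=cv2.INTER_CUBIC))
E
```

```text
time_s: 12.18
eef_pos: [656.5, -136.6, 13.8]
ee_rot: [-0.142, 0.99, 0.0, 0.0]
ft_force: [1.5, 0.1, -1.0]
gripper_width: 85.0
time_s: 13.18
eef_pos: [656.3, -136.5, 199.1]
ee_rot: [-0.142, 0.99, 0.0, 0.0]
ft_force: [-0.7, 0.1, -0.9]
gripper_width: 85.3
[ 656.26026156 -136.53074911  199.11776273]
```

View pics/w5.png

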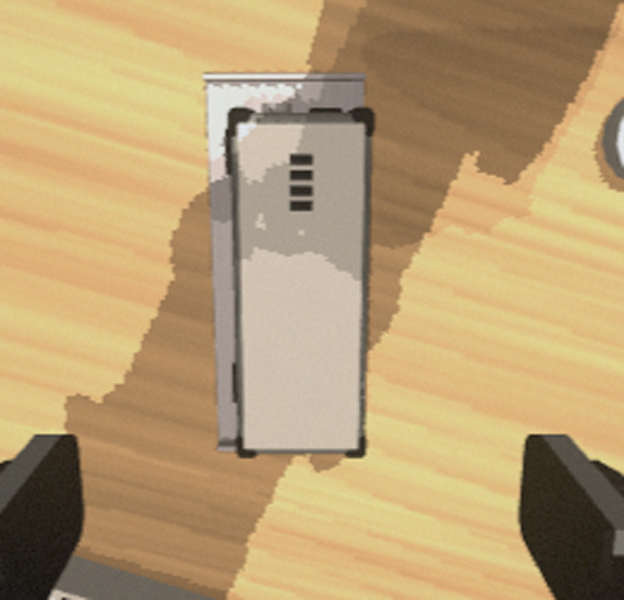

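Run:
```python
from h import *
w,T,s=wrist(); f=lambda L,z: at(w,np.array(L)/2.4+[190,60],z,T)
b=pose(f([(231,112),(373,112),(365,455),(238,455)],48)); print("batt",b)
t=f([(205,75),(365,75),(218,447)],12); c=(t[1]+t[2])/2; d=t[0]-t[2]; print("tray",c,np.arctan(d[1]/d[0]),np.linalg.norm(d),np.linalg.norm(t[1]-t[0]))
u=d/np.linalg.norm(d); v=np.array([-u[1],u[0]]); print("rel",(b[0]-c)@u,(b[0]-c)@v,"u",u)
```

```text
batt (array([ 655.2, -134.9]), 0.284, array([143.5,  55. ]))
tray [ 655.50997254 -141.91005652] 0.28759340871675193 172.08354486020352 68.31001509877134
rel -1.6911278325213508 -6.810070633438059 u [-0.95892927 -0.2836453 ]
```

The battery sits about 7 mm too far to +y of the tray (crop: tray left edge 207–218, battery left edge 231–238). I'll regrip and shift it.

```bash
python3 -m creep '{"translation":[[0,1,-35],[0,0,-35],[0,0,-35],[0,0,-35],[0,0,-25],[0,0,-15],[0,0,-5],[0,0,0]],"roll":[0,0,0,0,0,0,0,0]}' -1
python3 -m creep '{"translation":[[0,0,0],[0,0,0],[0,0,0],[0,0,0],[0,0,0],[0,0,0],[0,0,0]],"roll":[0,0,0,0,0,0,0]}' 1 60
python3 -m creep '{"translation":[[0,0,4],[0,-3.5,0],[0.5,-3.5,0],[0,0,0],[0,0,-2],[0,0,-1.5],[0,0,-1],[0,0,0]],"roll":[0,0,0,0,0,0,0,0]}'
python3 -m creep '{"translation":[[0,0,0],[0,0,0],[0,0,0],[0,0,0],[0,0,0],[0,0,0]],"roll":[0,0,0,0,0,0]}' -1
python3 -m creep '{"translation":[[0,0,15],[0,0,30],[0,0,35],[0,0,35],[0,0,35],[0,0,35],[0,0,0],[0,0,0]],"roll":[0,0,0,0,0,0,0,0]}'
python3 - <<'E'
from h import *
w,T,s=wrist(); print(s["eef_pos"]); cv2.imwrite("pics/w6.png",cv2.resize(w["color"][60:310,190:450,::-1],None,fx=2.4,fy=2.4,interpolation=cv2.INTER_CUBIC))
E
```

```text
time_s: 14.28
eef_pos: [656.8, -135.7, 14.1]
ee_rot: [-0.142, 0.99, -0.0, 0.0]
ft_force: [0.2, -0.5, 0.8]
gripper_width: 85.4
time_s: 15.15
eef_pos: [657.3, -135.9, 15.2]
ee_rot: [-0.142, 0.99, -0.0, 0.001]
ft_force: [-1.5, -0.7, 7.2]
gripper_width: 57.0
time_s: 16.15
eef_pos: [657.0, -142.5, 15.1]
ee_rot: [-0.142, 0.99, 0.0, 0.0]
ft_force: [-7.7, 0.8, 15.0]
gripper_width: 57.1
time_s: 16.9
eef_pos: [657.0, -142.6, 13.3]
ee_rot: [-0.142, 0.99, 0.0, -0.0]
ft_force: [0.3, 0.1, -0.8]
gripper_width: 85.5
time_s: 17.9
eef_pos: [656.8, -142.5, 198.6]
ee_rot: [-0.142, 0.99, 0.0, 0.0]
ft_force: [-0.0, 0.9, -0.9]
gripper_width: 85.6
[ 656.76625771 -142.54441087  198.63711419]
```

View pics/w6.png

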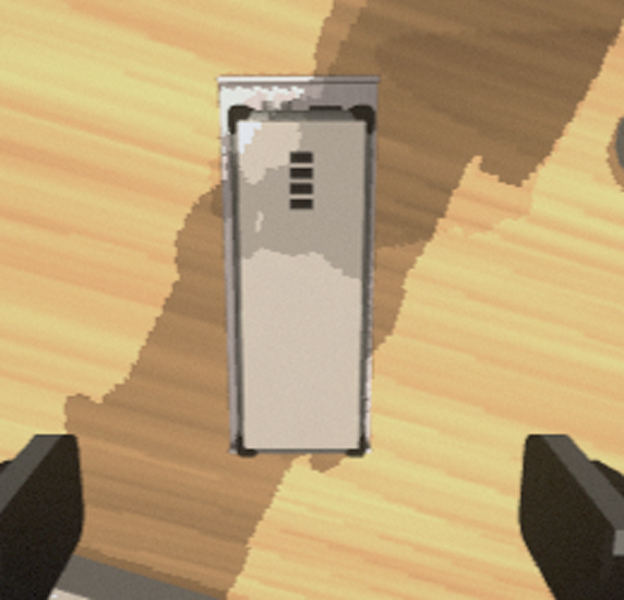

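The battery now looks centred in the long tray, with even margins on both sides. Next I go to the long amp.

```bash
python3 -m creep '{"translation":[[-8,33,1],[-8,33,1],[-8,33,1],[-8,33,1],[-8,33,1],[-8,33,1],[-8,33,1],[-8,33,1]],"roll":[-0.027,-0.027,-0.027,-0.027,-0.027,-0.027,-0.027,-0.027]}'
python3 -m creep '{"translation":[[-8,34,-1],[-8,34,-1],[-8,34,-1],[-8,34,-1],[-8,34,-1],[-8,34,-1],[-9,34,-1],[0,27,0]],"roll":[-0.027,-0.027,-0.027,-0.027,-0.027,-0.027,-0.027,-0.025]}'
python3 -m creep '{"translation":[[0,0,0],[0,0,0]],"roll":[0,0]}'
python3 - <<'E'
from h import *
w,T,s=wrist(); print(s["eef_pos"],s["ee_rot"]); cv2.imwrite("pics/w7.png",w["color"][40:360,:,::-1])
E
```

```text
time_s: 18.95
eef_pos: [592.0, 122.3, 205.3]
ee_rot: [-0.034, 0.999, -0.0, -0.001]
ft_force: [0.6, 1.2, -0.3]
gripper_width: 85.0
time_s: 19.95
eef_pos: [534.3, 387.9, 198.0]
ee_rot: [0.072, 0.997, -0.001, -0.001]
ft_force: [-0.3, -0.9, 0.5]
gripper_width: 85.0
time_s: 20.2
eef_pos: [536.0, 385.2, 198.5]
ee_rot: [0.073, 0.997, -0.001, -0.0]
ft_force: [0.3, -1.4, -0.0]
gripper_width: 85.3
[535.99515658 385.17006917 198.45491585] [ 7.30473880e-02  9.97327992e-01 -9.00756467e-04 -3.80547301e-04]
```

View pics/w7.png

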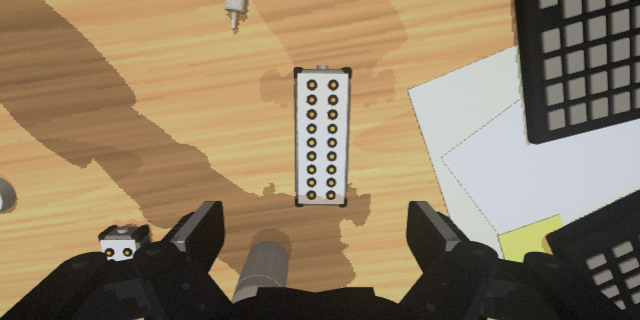

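```bash
cat >> h.py <<'E'
def rel(w,T,s,c,z):
    c,a,d=pose(at(w,c,z,T)); M=R.from_quat(s["ee_rot"]).as_matrix()
    return "centre",c,"ang",a,"size",d,"in tool xy",((c-s["eef_pos"][:2])@M[:2,:2]).round(1),"tool ang",round(float(np.arctan(M[1,0]/M[0,0])),3)
E
python3 - <<'E'
from h import *
w,T,s=wrist()
print(*rel(w,T,s,[(295,108),(351,108),(347,246),(297,246)],34))
B=np.eye(4);B[:3,:3]=R.from_quat([-.142,.99,0,0]).as_matrix();B[:3,3]=[656.8,-142.5,198.6]
s2=dict(eef_pos=B[:3,3],ee_rot=[-.142,.99,0,0])
print(*rel(w,B@np.array(w["hand_eye"]),s2,np.array([(230,107),(374,107),(367,455),(237,455)])/2.4+[190,60],48))
E
```

```text
centre [538.7 392.8] ang -0.148 size [145.1  54.5] in tool xy [-1.2  8.3] tool ang -0.147
centre [ 655.  -141.3] ang 0.286 size [145.5  56. ] in tool xy [1.4 1.7] tool ang 0.285
```

The long amp sits square to the tool, with corners (295,108), (351,108), (347,246) and (297,246) in the full frame. Measured against the tool it is about 7 mm to +y, so I correct and grasp.

```bash
python3 -m creep '{"translation":[[3.5,6,-35],[0,0,-35],[0,0,-35],[0,0,-35],[0,0,-25],[0,0,-15],[0,0,-14],[0,0,0]],"roll":[0,0,0,0,0,0,0,0]}' -1
python3 -m creep '{"translation":[[0,0,0],[0,0,0],[0,0,0],[0,0,0],[0,0,0],[0,0,0],[0,0,0],[0,0,0]],"roll":[0,0,0,0,0,0,0,0]}' 1 50
python3 -m creep '{"translation":[[0,0,4],[0,0,10],[0,0,20],[0,0,30],[0,0,35],[0,0,35],[0,0,35],[0,0,20]],"roll":[0,0,0,0,0,0,0,0]}'
python3 -m creep '{"translation":[[0,0,10],[0,0,0],[0,0,0]],"roll":[0,0,0]}'
```

```text
time_s: 21.3
eef_pos: [539.3, 391.9, 4.7]
ee_rot: [0.073, 0.997, -0.0, -0.0]
ft_force: [-0.8, -0.6, 0.5]
gripper_width: 85.3
time_s: 22.3
eef_pos: [540.2, 392.6, 6.6]
ee_rot: [0.073, 0.997, 0.0, 0.001]
ft_force: [-1.5, -1.4, 6.0]
gripper_width: 56.9
time_s: 23.3
eef_pos: [540.2, 392.7, 198.1]
ee_rot: [0.073, 0.997, 0.001, 0.001]
ft_force: [-0.5, -0.3, -4.3]
gripper_width: 57.1
time_s: 23.68
eef_pos: [539.0, 392.0, 203.3]
ee_rot: [0.073, 0.997, -0.001, -0.001]
ft_force: [-0.4, 0.6, -4.6]
gripper_width: 56.9
```

```bash
python3 -m creep '{"translation":[[4,-20,0],[8,-34,0],[8,-34,0],[8,-34,0],[8,-34,0],[8,-34,0],[8,-34,0],[8,-34,0]],"roll":[0.027,0.027,0.027,0.027,0.027,0.027,0.027,0.027]}'
python3 -m creep '{"translation":[[8,-34,0],[8,-34,0],[8,-34,0],[8,-34,0],[8,-34,0],[8,-34,0],[8,-34,0],[2,-38,0]],"roll":[0.027,0.027,0.027,0.027,0.027,0.027,0.027,0.027]}'
python3 -m creep '{"translation":[[0,0,-20],[0,0,-30],[0,0,-30],[0,0,-20],[0,0,0],[0,0,0],[0,0,0]],"roll":[0,0,0,0,0,0,0]}'
```

```text
time_s: 24.68
eef_pos: [599.2, 133.1, 203.2]
ee_rot: [-0.035, 0.999, -0.0, -0.001]
ft_force: [-0.0, -0.2, -3.5]
gripper_width: 57.0
time_s: 25.68
eef_pos: [657.4, -142.1, 202.9]
ee_rot: [-0.143, 0.99, 0.0, -0.001]
ft_force: [-0.6, 0.2, -4.3]
gripper_width: 57.1
time_s: 26.55
eef_pos: [658.2, -141.7, 105.4]
ee_rot: [-0.143, 0.99, -0.0, 0.001]
ft_force: [0.2, -0.2, -3.3]
gripper_width: 57.3
```

```bash
python3 -m creep '{"translation":[[-1,-0.8,-15],[0,0,-15],[0,0,-10],[0,0,-5],[0,0,-3],[0,0,0],[0,0,0]],"roll":[-0.003,0,0,0,0,0,0]}'
python3 -m creep '{"translation":[[0,0,-1.5],[0,0,-1.5],[0,0,-0.5],[0,0,0]],"roll":[0,0,0,0]}'
```

```text
time_s: 27.42
eef_pos: [656.8, -142.5, 56.7]
ee_rot: [-0.141, 0.99, -0.0, 0.0]
ft_force: [-0.6, -0.5, -3.3]
gripper_width: 56.8
time_s: 27.92
eef_pos: [656.8, -142.5, 54.5]
ee_rot: [-0.141, 0.99, 0.0, 0.001]
ft_force: [-4.4, 0.3, 11.3]
gripper_width: 56.9
```

```bash
python3 -m creep '{"translation":[[0,0,0],[0,0,0],[0,0,0],[0,0,0],[0,0,0],[0,0,0]],"roll":[0,0,0,0,0,0]}' -1
python3 -m creep '{"translation":[[0,0,15],[0,0,30],[0,0,35],[0,0,35],[0,0,30],[0,0,0],[0,0,0]],"roll":[0,0,0,0,0,0,0]}'
python3 - <<'E'
from h import *
w,T,s=wrist(); print(s["eef_pos"]); cv2.imwrite("pics/w8.png",cv2.resize(w["color"][60:310,190:450,::-1],None,fx=2.4,fy=2.4,interpolation=cv2.INTER_CUBIC))
E
```

```text
time_s: 28.68
eef_pos: [656.5, -142.4, 52.8]
ee_rot: [-0.141, 0.99, 0.0, -0.0]
ft_force: [1.7, -0.2, 1.1]
gripper_width: 85.2
time_s: 29.55
eef_pos: [656.3, -142.3, 198.0]
ee_rot: [-0.141, 0.99, 0.0, 0.0]
ft_force: [-1.4, -0.2, -0.2]
gripper_width: 85.0
[ 656.29293094 -142.30979269  198.02871195]
```

View pics/w8.png

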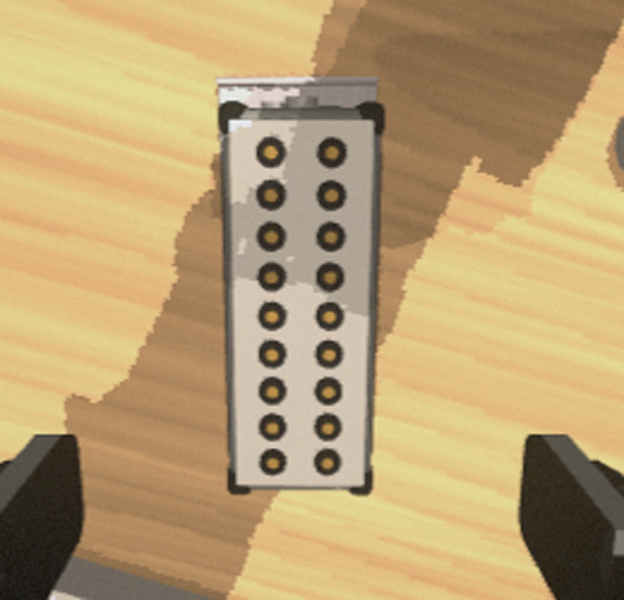

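Run:
```python
from h import *
w,T,s=wrist()
print(*rel(w,T,s,np.array([(222,104),(382,104),(372,491),(231,491)])/2.4+[190,60],82))
```

```text
centre [ 653.9 -141.2] ang 0.283 size [144.2  54.5] in tool xy [1.7 1.6] tool ang 0.283
```

```bash
python3 -m creep '{"translation":[[-10,-18,0],[-10,-18,0],[-10,-18,0],[-10,-18,0],[-10,-18,0],[-10,-18,0],[-10,-18,0],[-10,-18,0]],"roll":[0.013,0.013,0.013,0.013,0.013,0.013,0.013,0.013]}' -1
python3 -m creep '{"translation":[[-10,-18,0],[-10,-18,0],[-10,-18,0],[-10,-18,0],[-10,-18,0],[-8,-9,0],[0,0,0],[0,0,0]],"roll":[0,0,0,0,0,0,0,0]}'
python3 - <<'E'
from h import *
w,T,s=wrist(); print(s["eef_pos"],s["ee_rot"]); cv2.imwrite("pics/w9.png",w["color"][0:330,:,::-1])
E
```

```text
time_s: 30.65
eef_pos: [575.6, -286.8, 196.8]
ee_rot: [-0.193, 0.981, 0.001, -0.001]
ft_force: [-0.2, 0.2, -0.4]
gripper_width: 85.4
time_s: 31.65
eef_pos: [519.2, -384.5, 197.8]
ee_rot: [-0.193, 0.981, 0.0, 0.0]
ft_force: [0.2, -0.3, -0.3]
gripper_width: 85.5
[ 519.17539671 -384.46907802  197.81376259] [-1.92878595e-01  9.81222532e-01  3.13904962e-04  3.03275559e-04]
```

View pics/w9.png

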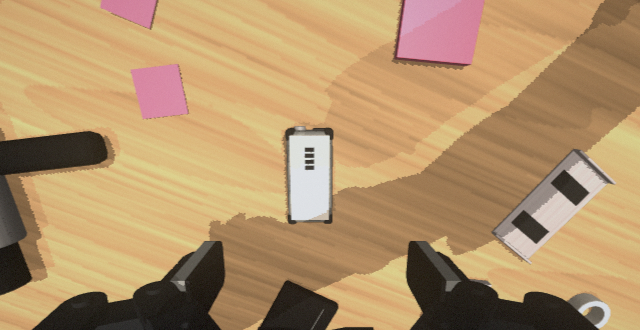

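The long amp lines up with its battery to about 0.3 mm. The short battery is square to the tool with corners (287,129), (333,129), (332,222) and (289,222), and the short tray is at right (553,205).

Run:
```python
from h import *
w,T,s=wrist()
print(*rel(w,T,s,[(287,130),(333,130),(332,222),(289,222)],38))
print(*rel(w,T,s,[(575,150),(613,182),(530,261),(493,233)],11))
```

```text
centre [ 518.2 -388.8] ang 0.39 size [94.8 45. ] in tool xy [ 2.7 -3.7] tool ang 0.389
centre [ 452.4 -121.1] ang -0.268 size [121.2  61. ] in tool xy [-37.9 268.9] tool ang 0.389
```

```bash
python3 -m creep '{"translation":[[0.7,-5.6,-35],[0,0,-35],[0,0,-35],[0,0,-35],[0,0,-25],[0,0,-15],[0,0,-13],[0,0,0]],"roll":[0,0,0,0,0,0,0,0]}' -1
python3 -m creep '{"translation":[[0,0,0],[0,0,0],[0,0,0],[0,0,0],[0,0,0],[0,0,0],[0,0,0],[0,0,0]],"roll":[0,0,0,0,0,0,0,0]}' 1 50
python3 -m creep '{"translation":[[0,0,4],[0,0,10],[0,0,20],[0,0,30],[0,0,30],[0,0,10],[0,0,0],[0,0,0]],"roll":[0,0,0,0,0,0,0,0]}'
```

```text
time_s: 32.75
eef_pos: [519.1, -390.6, 4.3]
ee_rot: [-0.192, 0.981, 0.0, -0.0]
ft_force: [0.4, -0.7, -0.1]
gripper_width: 85.3
time_s: 33.75
eef_pos: [519.8, -391.4, 5.9]
ee_rot: [-0.192, 0.981, -0.0, 0.001]
ft_force: [-0.4, 1.2, 6.3]
gripper_width: 47.2
time_s: 34.75
eef_pos: [518.6, -390.5, 107.7]
ee_rot: [-0.192, 0.981, 0.001, -0.001]
ft_force: [0.1, 0.4, -3.0]
gripper_width: 47.6
```

```bash
python3 -m creep '{"translation":[[-5,20,0],[-9,36,0],[-9,36,0],[-9,38,0],[-9,38,0],[-9,38,0],[-9,38,0],[-6.5,28,0]],"roll":[-0.08,-0.09,-0.09,-0.09,-0.09,-0.09,-0.09,-0.035]}'
python3 -m creep '{"translation":[[0,0,-20],[0,0,-25],[0,0,-25],[0,0,-15],[0,0,-5],[0,0,0],[0,0,0]],"roll":[0,0,0,0,0,0,0]}'
```

```text
time_s: 35.75
eef_pos: [452.5, -117.1, 107.9]
ee_rot: [0.134, 0.991, 0.0, -0.001]
ft_force: [0.7, -0.1, -2.7]
gripper_width: 47.3
time_s: 36.62
eef_pos: [454.2, -119.1, 19.4]
ee_rot: [0.134, 0.991, 0.0, 0.001]
ft_force: [0.3, -0.2, -2.9]
gripper_width: 47.3
```

```bash
python3 -m creep '{"translation":[[0,0,-4],[0,0,-3],[0,0,-1.5],[0,0,-1.5],[0,0,0],[0,0,0]],"roll":[0,0,0,0,0,0]}'
python3 -m creep '{"translation":[[0,0,-0.8],[0,0,0]],"roll":[0,0]}'
```

```text
time_s: 37.38
eef_pos: [453.7, -119.0, 9.7]
ee_rot: [0.134, 0.991, 0.0, 0.0]
ft_force: [-5.5, 1.5, 17.9]
gripper_width: 47.0
time_s: 37.62
eef_pos: [453.7, -119.0, 9.7]
ee_rot: [0.134, 0.991, 0.0, 0.0]
ft_force: [-9.6, 3.4, 34.0]
gripper_width: 47.2
```

```bash
python3 -m creep '{"translation":[[0,0,0.8],[0,0,0],[0,0,0],[0,0,0],[0,0,0],[0,0,0],[0,0,0]],"roll":[0,0,0,0,0,0,0]}' -1
python3 -m creep '{"translation":[[0,0,15],[0,0,30],[0,0,35],[0,0,35],[0,0,35],[0,0,35],[0,0,0],[0,0,0]],"roll":[0,0,0,0,0,0,0,0]}'
python3 - <<'E'
from h import *
w,T,s=wrist(); print(s["eef_pos"]); cv2.imwrite("pics/w10.png",cv2.resize(w["color"][60:310,190:450,::-1],None,fx=2.4,fy=2.4,interpolation=cv2.INTER_CUBIC))
E
```

```text
time_s: 38.5
eef_pos: [453.7, -119.0, 8.8]
ee_rot: [0.134, 0.991, 0.0, -0.0]
ft_force: [-0.8, 0.8, 0.1]
gripper_width: 85.6
time_s: 39.5
eef_pos: [453.3, -118.9, 194.0]
ee_rot: [0.134, 0.991, 0.0, 0.0]
ft_force: [0.8, 0.8, -1.0]
gripper_width: 84.9
[ 453.34258666 -118.87331444  193.95565954]
```

View pics/w10.png

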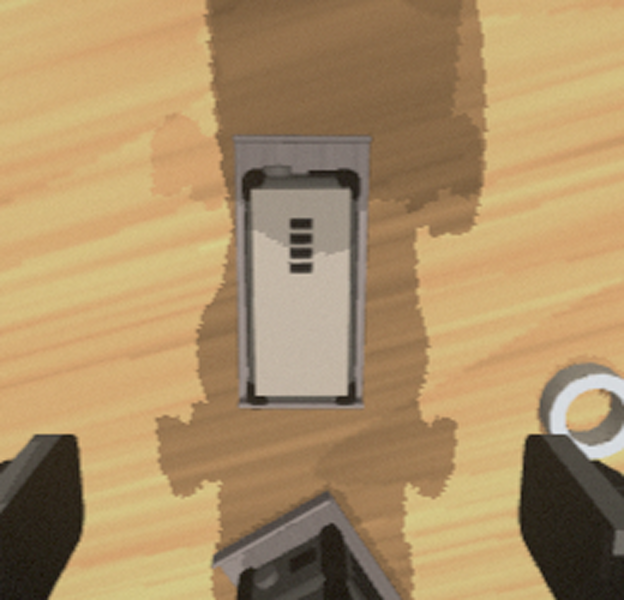

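Run:
```python
from h import *
w,T,s=wrist(); f=lambda L:np.array(L)/2.4+[190,60]
print(*rel(w,T,s,f([(235,138),(371,138),(363,407),(240,407)]),11))
print(*rel(w,T,s,f([(243,172),(360,172),(355,404),(247,404)]),42))
```

```text
centre [ 453. -117.] ang -0.272 size [123.7  58.5] in tool xy [0.6 1.8] tool ang -0.268
centre [ 452.4 -117.4] ang -0.269 size [97.6 46.2] in tool xy [1.  1.2] tool ang -0.268
```

```bash
python3 -m creep '{"translation":[[10,15,1],[26,32,1],[26,32,1],[26,32,1],[26,32,1],[26,32,0],[26,32,0],[26,32,0]],"roll":[0.018,0.018,0.018,0.018,0.018,0.018,0.018,0.018]}' -1
python3 -m creep '{"translation":[[13,16,0],[0,0,0],[0,0,0]],"roll":[0,0,0]}'
python3 - <<'E'
from h import *
w,T,s=wrist(); print(s["eef_pos"],s["ee_rot"]); cv2.imwrite("pics/w11.png",w["color"][0:330,:,::-1])
E
```

```text
time_s: 40.6
eef_pos: [646.3, 122.8, 197.8]
ee_rot: [0.061, 0.998, 0.0, -0.001]
ft_force: [0.1, -0.4, 0.4]
gripper_width: 85.5
time_s: 40.98
eef_pos: [658.2, 135.7, 198.1]
ee_rot: [0.062, 0.998, -0.0, -0.001]
ft_force: [-0.5, -0.0, -0.0]
gripper_width: 85.5
[658.15543914 135.70934457 198.1096295 ] [ 6.19088052e-02  9.98081533e-01 -3.88863225e-04 -6.33576932e-04]
```

View pics/w11.png

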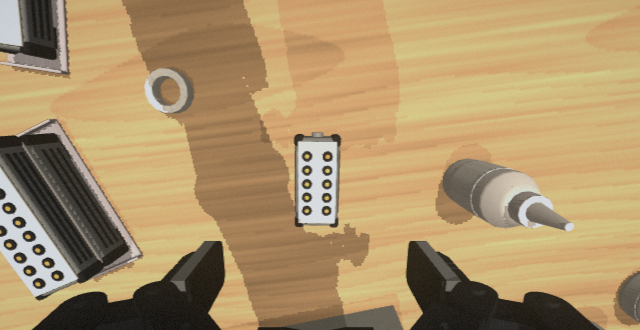

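The short battery is centred in its tray to within 1 mm. The short amp is square to the tool with corners (295,137), (340,137), (338,226) and (297,226). The bottle is well clear at right.

Run:
```python
from h import *
w,T,s=wrist()
print(*rel(w,T,s,[(295,137),(340,137),(338,226),(297,226)],30))
```

```text
centre [662.7 138. ] ang -0.122 size [95.2 44.9] in tool xy [-4.1  3.3] tool ang -0.125
```

```bash
python3 -m creep '{"translation":[[5.3,1.2,-35],[0,0,-35],[0,0,-35],[0,0,-35],[0,0,-25],[0,0,-15],[0,0,-15],[0,0,0]],"roll":[0.003,0,0,0,0,0,0,0]}' -1
python3 -m creep '{"translation":[[0,0,0],[0,0,0],[0,0,0],[0,0,0],[0,0,0],[0,0,0],[0,0,0],[0,0,0]],"roll":[0,0,0,0,0,0,0,0]}' 1 40
python3 -m creep '{"translation":[[0,0,4],[0,0,10],[0,0,20],[0,0,30],[0,0,30],[0,0,30],[0,0,16],[0,0,0]],"roll":[0,0,0,0,0,0,0,0]}'
```

```text
time_s: 42.08
eef_pos: [663.5, 137.0, 3.2]
ee_rot: [0.06, 0.998, -0.0, -0.001]
ft_force: [-1.0, -0.2, 0.1]
gripper_width: 85.6
time_s: 43.08
eef_pos: [664.8, 137.4, 4.9]
ee_rot: [0.06, 0.998, 0.0, 0.001]
ft_force: [-1.7, -0.3, 6.4]
gripper_width: 47.3
time_s: 44.08
eef_pos: [664.8, 137.3, 145.4]
ee_rot: [0.06, 0.998, 0.0, 0.001]
ft_force: [0.6, -0.4, -2.7]
gripper_width: 47.2
```

```bash
python3 -m creep '{"translation":[[-15,-18,0],[-25,-30,0],[-25,-30,0],[-25,-30,0],[-25,-30,0],[-25,-30,0],[-25,-30,0],[-25,-30,0]],"roll":[-0.018,-0.018,-0.018,-0.018,-0.018,-0.018,-0.02,-0.02]}'
python3 -m creep '{"translation":[[-20,-28,0],[0,0,-10],[0,0,-20],[0,0,-20],[0,0,-10],[0,0,0],[0,0,0]],"roll":[0,0,0,0,0,0,0]}'
```

```text
time_s: 45.08
eef_pos: [472.3, -91.6, 142.9]
ee_rot: [0.134, 0.991, -0.0, -0.001]
ft_force: [-0.4, -0.3, -1.2]
gripper_width: 47.4
time_s: 45.95
eef_pos: [454.4, -118.7, 84.1]
ee_rot: [0.134, 0.991, 0.0, 0.0]
ft_force: [0.8, -0.3, -1.3]
gripper_width: 47.3
```

```bash
python3 -m creep '{"translation":[[-0.8,-0.3,-12],[0,0,-12],[0,0,-7],[0,0,-3.5],[0,0,0],[0,0,0]],"roll":[0,0,0,0,0,0]}'
python3 -m creep '{"translation":[[0,0,-1.5],[0,0,-1],[0,0,-0.5],[0,0,0]],"roll":[0,0,0,0]}'
```

```text
time_s: 46.7
eef_pos: [453.5, -119.2, 49.5]
ee_rot: [0.134, 0.991, 0.0, 0.0]
ft_force: [0.7, -0.2, -1.1]
gripper_width: 47.5
time_s: 47.2
eef_pos: [453.3, -119.1, 46.8]
ee_rot: [0.134, 0.991, 0.0, 0.0]
ft_force: [-2.9, 0.6, 6.7]
gripper_width: 47.8
```

```bash
python3 -m creep '{"translation":[[0,0,0],[0,0,0],[0,0,0],[0,0,0],[0,0,0],[0,0,0]],"roll":[0,0,0,0,0,0]}' -1
python3 -m creep '{"translation":[[0,0,15],[0,0,30],[0,0,35],[0,0,35],[0,0,35],[0,0,0],[0,0,0]],"roll":[0,0,0,0,0,0,0]}'
python3 - <<'E'
from h import *
w,T,s=wrist(); print(s["eef_pos"]); cv2.imwrite("pics/w12.png",cv2.resize(w["color"][60:310,190:450,::-1],None,fx=2.4,fy=2.4,interpolation=cv2.INTER_CUBIC))
E
```

```text
time_s: 47.95
eef_pos: [453.2, -119.1, 46.3]
ee_rot: [0.134, 0.991, 0.0, 0.0]
ft_force: [-0.2, -0.2, -0.5]
gripper_width: 85.4
time_s: 48.82
eef_pos: [452.9, -119.0, 196.5]
ee_rot: [0.134, 0.991, 0.0, 0.0]
ft_force: [-0.6, 0.7, 0.3]
gripper_width: 85.1
[ 452.93961129 -118.98774847  196.49092268]
```

View pics/w12.png

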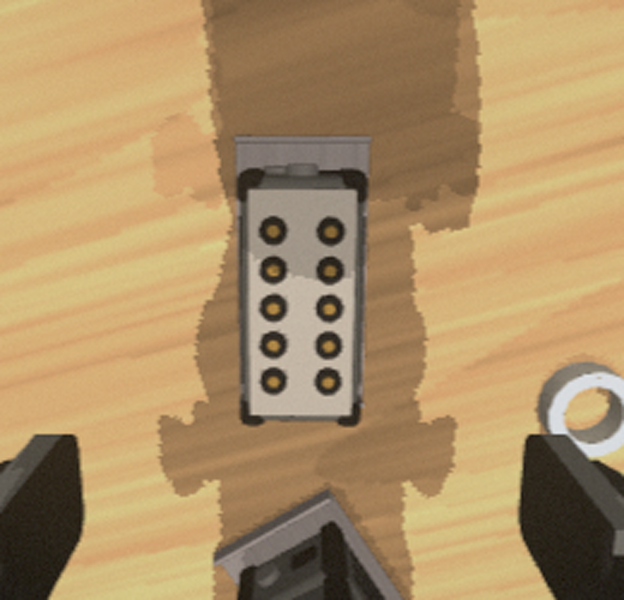

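The short amp is down with its sockets up and in line with the tray. I'll measure it and take a final top view. That is picture 15 of 16.

Run:
```python
from h import *
w,T,s=wrist(); f=lambda L:np.array(L)/2.4+[190,60]
print(*rel(w,T,s,f([(239,173),(367,173),(360,421),(243,421)]),72))
p=bot.camera("top"); a=p["color"][120:310,165:485,::-1]
cv2.imwrite("pics/top1.png",cv2.resize(a,None,fx=2.5,fy=2.5,interpolation=cv2.INTER_CUBIC))
o=cv2.imread("pics/top0.png")
for n in N[6:]: print(n,[(round(d["p"],2),np.round(d["extent"]).tolist()) for d in bot.look_for(p,n)][:2])
```

```text
centre [ 449.8 -116.6] ang -0.274 size [95.2 45.8] in tool xy [3.3 1.5] tool ang -0.269
gel_bottle [(0.64, [203.0, 145.0, 229.0, 171.0])]
syringe []
tape_roll [(0.49, [420.0, 131.0, 449.0, 171.0])]
disk_drive [(0.87, [422.0, 134.0, 447.0, 170.0])]
```

View pics/top1.png

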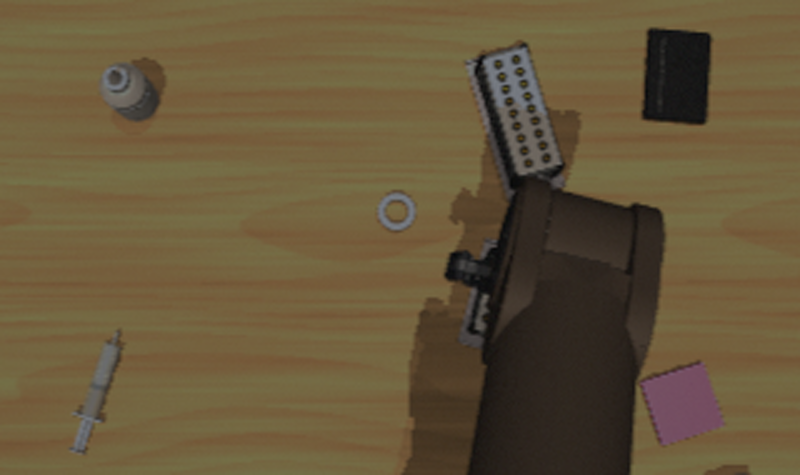

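```bash
python3 -c "
from station import bot
print(bot.get_state()['time_s']); print(bot.close_job())"
```

```text
49.175
the job is handed in; nothing more can be done
None
```

Both stacks are built and the job was handed in at 49.2 s of the 109 s allowed; `close_job()` gave no verdict. My last checks put every piece within tolerance.

| Piece | On | Centre offset (limit 12 mm) | Angle difference (limit 0.15 rad) |
|---|---|---|---|
| Long battery | Long tray | Looked centred by eye; about 1 mm against the earlier tray measurement | Under 0.01 rad |
| Long amplifier | Long battery | About 0.3 mm, relative to the gripper | Under 0.01 rad |
| Short battery | Short tray | Under 1 mm | Under 0.01 rad |
| Short amplifier | Short battery | About 2.7 mm, mostly lengthwise | Under 0.01 rad |

- **Placing:** each piece was lowered until the wrist force showed contact before I released it. The short battery was pressed to 34 N at the wrist, against a limit of 120 N.
- **Correction made:** the first long-battery placing was about 7 mm off sideways, because the camera estimates of that tray's position disagreed by up to about 8 mm. I regripped it and moved it.
- **Bystanders:** in the final top view the bottle, syringe, tape roll and drive stand where they were in the first picture. The network missed the syringe and mislabelled the tape roll there, so I checked those two by eye.
- **Less certain:** in that top view the arm covered most of the short stack, so its check rests on the wrist camera alone. I did not measure heights or tilts from the pictures; each release height matched the expected contact height to about 1 mm.

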